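# Tip out the pipe nipples and cover the pan

## Robot

A 6-joint arm with a two-finger parallel gripper is mounted at the origin on the work surface. World frame = base frame: x ahead of the robot, y to its left, z up, the work surface at z = 0. Lengths are in m, angles in rad, forces in N, time in s.
With the tool pointing down it reaches from about 0.25 to 0.725 m from the base axis. Payload 4 kg.
Tool frame: the origin (TCP) lies midway between the tips of the shut fingers; the grasp point (between the pads) lies 19 mm behind it (pinch_z is the z of the grasp point in the tool frame, in m); z points along the fingers, y is the line along which they close (so a half turn about z gives the same grasp; the last joint's range is limited). The gripper opens to 85 mm and grips with 20 to 120 N. Pads are 22 mm wide; open, the fingers measure 114 mm over their backs; the gripper's body (76 mm by 85 mm) begins 54 mm behind the grasp point. The pads swing forward as they close: fully open they stand 13 mm farther back than shut.
Start: joints at [-1.108, 0.241, 0.005, 1.335, 0, 1.571], TCP at [0.223, -0.447, 0.202] pointing down, gripper open.
Joint ranges: [-2.72, 2.72], [-1.05, 1.87], [-1.09, 1.28], [-1.99, 2.15], [-1.42, 1.44], [-3.14, 3.14]. Speed limits (rad/s): [2.79, 2.79, 3.14, 3.14, 3.14, 3.14].

## Interface

Orientations are given as a unit quaternion [w, x, y, z].
In Python, from station import get_state, camera, sign_off, pinch_z gives the robot as it stands.
- The arm moves only by the tool jog_arm, never from a script. Its argument "increments" is a list that holds one entry, the list of rows, each a list of 5 numbers: the shift along the tool's x, y, z each as a share of 0.04 m, from -1 to 1, then the turn about the tool's z as a share of 8 degrees, from -1 to 1, then the closure, from 0 (fully open) to 1 (shut). A call has 1 to 12 rows; each row shifts and turns the commanded pose from where the row before left it, along the tool's axes as they then stand; what a row does not reach is not made up. A row lasts 1/8 s, in which the tool goes at most 62.5 mm and 10.7 degrees, less where a joint would pass 70% of its speed; a pose out of reach is approached as far as the arm can. A call with a number of a shift or a turn outside -1 to 1 is refused whole. A call with a gripper value outside its range is refused whole. The fingers move at their own pace and stop on an object; the grip force is fixed at half the most. Time passes only in rows, so rows that do not move let the fingers close. It gives the time, the measured TCP pose, the force, the opening and the grip force at its end, in the units of the state.
- get_state(): the state, without advancing time (a new reading comes with each control period).
- camera(name): name is "scene" or "top" or "wrist"; returns a dict with "image" (400x640x3 uint8, red, green, blue), "depth" (400x640 float32, m along the optical axis (not along the pixel's ray), 0 where there is no reading), "fx", "fy", "cx", "cy" (pixels), "world_from_camera" (4x4, takes a point from camera to world coordinates). Camera axes: x right, y down, z forward; pixel columns grow to the right and rows downward; lengths in m; the calibration is good to about 2 mm. The wrist camera is an equidistant fisheye: a pixel r from the principal point sees the ray r / f radians off the axis. A picture is of the moment at which its call begins.
- sign_off(): hands the job in; it is judged then, once.
The state is a dict: "clock": time; "qpos": joint angles; "dq": joint speeds; "joint_efforts": joint torques, N m; "ee_pos": TCP position; "tool_rot": TCP orientation; "contact_force": force on the tool from outside, world axes, zero at the start; "torque": the same for the moment, N m; "gripper_width": opening from 0.0 (shut) to 1.0 (fully open); "gripper_force": force on a finger pad.
Only numpy, scipy, OpenCV 4.12 (cv2) and the standard library are available. Lean on these libraries where they do the work, as an engineer would, in place of code of your own. Each camera call takes 0.05 s, during which the arm holds its last target. There are 200 camera calls.

## Task

Take the steel pan by its red handle and tip it forward to about 40 degrees (never more than 50), keeping it there until both pipe nipples have rolled out into the wooden crate, then bring the pan all the way back to level. Then close the empty pan with the loose yellow cover, seated flat on the rim all round, and leave the flange, the paint tin and the wrench where they are.

Things in the scene. Friction and masses are not known exactly. Their poses are not given: they have to be found in the camera images.
- stand: blue steel stand fixed to the table (base 170 x 170 x 8, 79 tall rear rest, two 108 tall hinge cheeks at y = +-71). Origin on the table, under the front lip of the level pan; +x points from the lip to the red handle (away from the crate), z up
- hinge (a point): middle of the pan's hinge axis, fixed: in the stand's frame at x 30, z 101; the hinge axis is the stand's y axis; axes as the stand's
- pan (a joint): tilt of the steel pan in rad: 0 is level (its stop); it grows as the handle is lifted and the front lip goes down towards the crate (turn about the stand's -y axis); stop at 1.15. Stiff hinge: the pan stays where it is left, and the handle takes about 8 N to lift. Things roll out over the lip at tilts above 20 degrees
- pan_rim (a point): centre of the mouth of the pan, in the rim's plane; turns with the pan; x towards the handle, y along the hinge, z out of the mouth. The pan is 150 (x) x 120 (y) outside, walls 5, 36 deep inside, its rim 125 above the table when level; the floor runs 46 forward from the rear wall, then ramps up at 20 degrees to the front lip
- pan_grip (a point): grip point of the pan's red handle: an upright plate 10 thick (x), 60 wide (y), its top 20 above this point; its middle is 46 behind the pan's outside rear wall (41 clear between), a bracket joins it to the wall 32 and more below this point. When level, this point is 127 above the table and 166 behind the hinge. Axes as pan_rim
- crate: small open wooden crate fixed to the table in front of the pan, 170 (x) x 210 (y) x 65 tall, walls and floor 9; origin at the centre of its underside
- nipple1: brass pipe nipple, a roller 24 in diameter and 36 long, lying in the pan; origin at its centre, y along its length
- nipple2: a second nipple, the same
- cover: loose yellow cover lying on the table, 166 (x) x 136 (y): 5 thick plate, 8 deep skirt round its edge (inside it 158 x 128: 4 play all round the pan), a black bar on top. Origin: centre of the skirt's lower edge, 8 under the plate. Seated, the plate lies on the rim, origin 8 below pan_rim, long side along the pan's, either way round
- cover_grip (a point): where to grip the cover's black bar: bar 12 thick (x), 60 long (y), standing 34 above the plate; this point is 37 above the cover's origin, 24 above the plate's top and 10 below the bar's top; axes as the cover's
- flange: bystander: black weld-neck pipe flange standing on its face, 108 diameter, 52 tall; origin at the centre of its underside
- tin: bystander: low green paint tin, 64 diameter, 60 tall; origin at the centre of its underside
- wrench: bystander: steel wrench 150 long lying on the table; origin under its middle, x along it

How it is judged:
On the way, in this order (a step that is already met when the one before it is completed fails the run):
1. the pan is held tipped to between 32 and 48 degrees for 0.2 s, both nipples having rolled out into the crate (value of joint pan between 0.56 and 0.84 rad and x of nipple1 in the frame of crate between -0.08 and 0.08 m and y of nipple1 in the frame of crate between -0.1 and 0.1 m and height (world z) of each of nipple1, nipple2 below 0.05 m and x of nipple2 in the frame of crate between -0.08 and 0.08 m and y of nipple2 in the frame of crate between -0.1 and 0.1 m), for 0.2 s.
2. the pan is back level (within 3 degrees), both nipples in the crate (value of joint pan below 0.05 rad and x of nipple1 in the frame of crate between -0.08 and 0.08 m and y of nipple1 in the frame of crate between -0.1 and 0.1 m and height (world z) of each of nipple1, nipple2 below 0.05 m and x of nipple2 in the frame of crate between -0.08 and 0.08 m and y of nipple2 in the frame of crate between -0.1 and 0.1 m), for 0.2 s.
At the end, for the whole second after the job is handed in: the pan is level (within 3 degrees), both nipples lie at rest inside the crate, and the cover sits at rest on the pan's rim: centred within 7 mm, its skirt round the rim (plate on the rim within about 2.5 mm) and parallel to the rim within 3 degrees (all of step 2 and x of cover in the frame of pan_rim between -0.007 and 0.007 m and y of cover in the frame of pan_rim between -0.007 and 0.007 m and z of cover in the frame of pan_rim between -0.011 and -0.0055 m and angle between the z axis of cover and the z axis of pan_rim, either way round below 0.05 rad and linear speed of cover below 0.02 m/s and linear speed of each of nipple1, nipple2 below 0.03 m/s); the robot touches nothing.
It fails at once if the pan is tipped beyond 50 degrees (value of joint pan above 0.873 rad).
It fails at once if the flange, the paint tin or the wrench is moved more than 30 mm (distance of any of flange, tin, wrench from where it was at the start of the episode above 0.03 m).
It also fails if it takes over 58 s, if anything falls off the work surface, if the arm or the gripper's body presses on something with over 40 N, if the wrist force passes 120 N, or if a joint passes its speed limit or range.

## Working session

There is one attempt and no reset: what is moved stays moved. The work goes in short steps, Python scripts to look and compute and a tool call to move; the robot and the scene stay as the last step left them, time stands still between calls to the robot, and variables do not carry over. Pictures are saved under pics/ and viewed, at most 10 in all, crops included, and the job is handed in when it is done.

Besides the shell and the picture viewer there is one more tool, called after "Emit:" as name([rows], argument=value, ...), one row to a line, values as JSON. jog_arm: Moves the arm, as the interface text tells. Shift numbers are shares of 0.04 m and turn numbers shares of 8 degrees, none past 1 either way. Its arguments: {"type":"object","properties":{"increments":{"type":"array","items":{"type":"array","items":{"type":"array","items":{"type":"number"}}}}},"required":["increments"]}

```bash
mkdir -p pics; ls
cat > h.py <<'E'
import numpy as np, cv2
from station import get_state, camera, sign_off, pinch_z
def snap(n,f):
    c=camera(n); cv2.imwrite(f'pics/{f}.png',c['image'][:,:,::-1]); np.savez(f'pics/{f}.npz',**c); return c
def world(c,u,v):
    d=float(np.median([x for x in c['depth'][v-1:v+2,u-1:u+2].ravel() if x>0]))
    p=np.array([(u-c['cx'])/c['fx']*d,(v-c['cy'])/c['fy']*d,d,1]); return (c['world_from_camera']@p)[:3]
E
python3 - <<'E'
from h import *
snap('top','t0');snap('scene','s0');s=get_state();print(s,pinch_z)
E
```

```text
pics
{'clock': 0.1, 'qpos': array([-1.10798817e+00,  2.41309016e-01,  3.87717437e-03,  1.33522985e+00,
        4.66474619e-06,  1.57079405e+00]), 'dq': array([ 0.00015847, -0.00249002,  0.00286196, -0.00114611,  0.00078065,
       -0.00062693]), 'joint_efforts': array([ 1.02228837e-04, -3.73137188e+01,  2.53010362e+01,  1.08680053e-02,
        5.50595303e-05, -1.06848879e-05]), 'ee_pos': array([ 0.22295459, -0.44684308,  0.2014233 ]), 'tool_rot': array([-9.08356492e-04,  9.73344653e-01,  2.29345409e-01, -2.11634081e-04]), 'contact_force': array([-0.3798348 , -0.3219837 , -0.34579336]), 'torque': array([-0.00318671,  0.04716689,  0.0218815 ]), 'gripper_force': 0.0, 'gripper_width': 1.0022405754258445} -0.0187
```

View pics/t0.png

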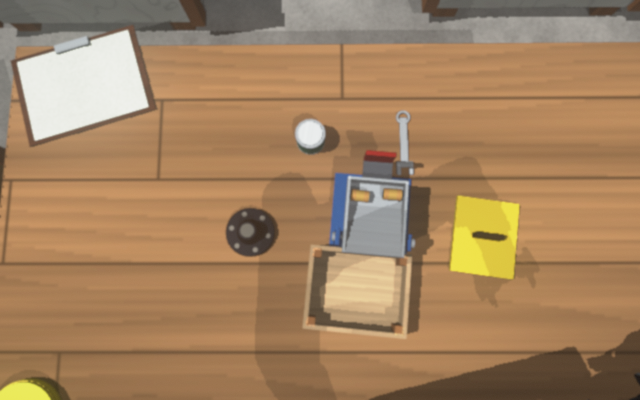

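View pics/s0.png

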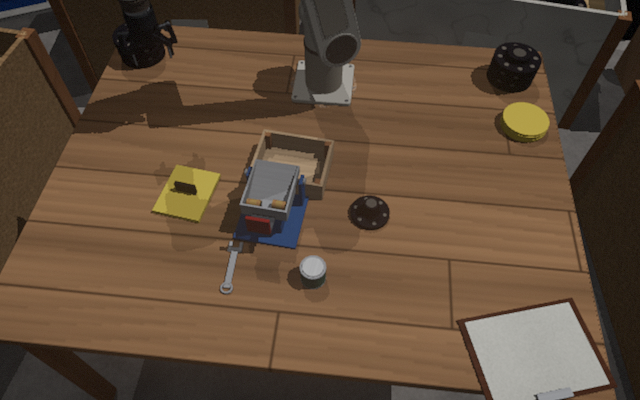

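The top view shows the red handle at (380,158), the pan with nipples at (361,196) and (393,195), the crate at (358,290), the cover at (485,237) with its bar at (489,236), the wrench at (404,140), the tin at (310,133) and the flange at (251,232).

```bash
cat >> h.py <<'E'
def cloud(c):
    v,u=np.mgrid[0:400,0:640]; d=c['depth']
    p=np.stack([(u-c['cx'])/c['fx']*d,(v-c['cy'])/c['fy']*d,d,np.ones_like(d)],-1)
    return (p@c['world_from_camera'].T)[...,:3]
def rect(P):
    (cx,cy),s,a=cv2.minAreaRect((P[:,:2]*1000).astype(np.float32)); return np.round([cx,cy,*s,a],1)
E
python3 - <<'E'
from h import *
c=dict(np.load('pics/t0.npz')); W=cloud(c); I=c['image'].astype(int); r,g,b=I[...,0],I[...,1],I[...,2]
print(c['fx'],c['world_from_camera'].round(3))
roi=np.zeros((400,640),bool); roi[100:345,220:540]=1
z=W[...,2]
def rep(n,m):
    m=m&roi; P=W[m]; print(n,m.sum(),rect(P),P.mean(0).round(4),np.percentile(P[:,2],[5,50,95]).round(4))
rep('handle',(r>100)&(g<50)&(b<60)&(z>.12))
yl=(r>180)&(g>150)&(b<80)
rep('cover',yl&(z>.006))
m=np.zeros_like(roi);m[215:255,460:520]=1
rep('bar',m&(z>.03))
m=np.zeros_like(roi);m[170:262,335:415]=1
rep('rim',m&(abs(z-.125)<.005)&(abs(r-b)<30))
blue=(b>r+40)&(b>g+15)
rep('blue',blue&(z<.03)); rep('cheek',blue&(z>.095))
m=np.zeros_like(roi);m[240:345,295:420]=1
rep('crate',m&(abs(z-.065)<.006)&(r>b+20))
m=np.zeros_like(roi);m[185:205,350:406]=1
rep('nip',m&(r>b+60))
m=np.zeros_like(roi);m[105:180,395:425]=1
rep('wrench',m&(z>.004)&(z<.05)&(abs(r-b)<40))
m=np.zeros_like(roi);m[110:160,285:335]=1
rep('tin',m&(z>.05))
e=cv2.resize(c['image'][100:345,290:540,::-1],None,fx=3,fy=3,interpolation=2)[:600]
e=cv2.resize(c['image'][105:285,300:540,::-1],None,fx=3.3,fy=3.3,interpolation=2);cv2.imwrite('pics/e.png',e)
E
```

```text
467.94636595819065 [[-1.00e-03 -9.89e-01  1.48e-01  4.14e-01]
 [-1.00e+00  3.00e-03  1.30e-02  2.30e-02]
 [-1.30e-02 -1.48e-01 -9.89e-01  1.04e+00]
 [ 0.00e+00  0.00e+00  0.00e+00  1.00e+00]]<stdin>:7: RuntimeWarning: Mean of empty slice.
  ret = um.true_divide(
Traceback (most recent call last):
IndexError: index -1 is out of bounds for axis 0 with size 0
```

```bash
cat > m.py <<'E'
from h import *
c=dict(np.load('pics/t0.npz')); W=cloud(c); I=c['image'].astype(int); r,g,b=I[...,0],I[...,1],I[...,2]
z=W[...,2]
def box(a,e,f,h):
    m=np.zeros((400,640),bool);m[a:e,f:h]=1;return m
def rep(n,m):
    P=W[m]
    if len(P)<5: print(n,len(P));return
    print(n,m.sum(),rect(P),P.mean(0).round(4),np.percentile(P[:,2],[5,50,95]).round(4))
print('px handle',I[158,375:385:4],W[155:160,380].round(3))
H=box(148,180,360,402); rep('handle',H&(r>g+50)&(z>.135)); rep('handlered',H&(r>2.2*g)&(b<80))
rep('cover',box(185,290,440,530)&(r>b+100)&(z>.006)&(z<.03))
rep('bar',box(215,255,460,520)&(z>.035))
rep('rim',box(168,262,338,415)&(abs(z-.125)<.004)&(abs(r-b)<30))
blue=(b>r+30)&(b>g+10)
rep('blue',box(160,265,320,420)&blue&(z<.03)); rep('cheek',box(160,265,320,425)&blue&(z>.09))
rep('crate',box(240,345,295,420)&(abs(z-.065)<.005)&(r>b+20))
rep('nip',box(185,205,350,406)&(r>b+60))
rep('wrench',box(105,180,395,425)&(z>.004)&(z<.05)&(abs(r-b)<40))
rep('tin',box(110,160,285,335)&(z>.05))
e=cv2.resize(c['image'][105:285,300:540,::-1],None,fx=3.3,fy=3.3,interpolation=2);cv2.imwrite('pics/e.png',e)
E
python3 m.py
```

```text
px handle [[93 49 42]
 [93 50 44]
 [93 51 45]] [[ 0.639 -0.092  0.147]
 [ 0.638 -0.092  0.143]
 [ 0.638 -0.093  0.135]
 [ 0.638 -0.095  0.125]
 [ 0.637 -0.095  0.121]]
handle 177 [542.7 -29.1  54.5 272.6  56.8] [ 0.6401 -0.0931  0.152 ] [0.1428 0.1472 0.1506]
handlered 131 [641.2 -93.   56.8   8.6  85.5] [ 0.6412 -0.0918  0.1474] [0.1444 0.1475 0.1507]
cover 4583 [ 489.  -333.7  137.9  166.6   81.8] [ 0.4874 -0.3323  0.0137] [0.0105 0.0137 0.0168]
bar 193 [ 460.3 -168.1   27.8  391.8    9.7] [ 0.4833 -0.3084  0.1136] [0.0392 0.0475 1.0399]
rim 1014 [521.1 -83.1 120.4 151.9  84.8] [ 0.5023 -0.0825  0.1248] [0.1215 0.1249 0.1279]
blue 764 [545.4 -84.6 168.4 160.2  84.4] [ 0.567  -0.019   0.0088] [0.0056 0.0088 0.0119]
cheek 154 [486.5 -78.3 156.9 196.4  73.7] [ 0.4783 -0.061   0.1267] [0.1049 0.1087 0.1121]
crate 1592 [374.4 -50.4 210.5 170.2  84.3] [ 0.3579 -0.0472  0.066 ] [0.0629 0.0661 0.0688]
nip 344 [565.7 -87.7  22.6  98.6   1.6] [ 0.5659 -0.0879  0.1122] [0.1078 0.1125 0.1156]
wrench 576 [ 697.6 -165.7   41.1  161.2   87.4] [ 0.694  -0.1638  0.0078] [0.0047 0.0076 0.011 ]
tin 705 [578.2  48.8  63.  328.9  89.8] [0.7073 0.0475 0.0655] [0.0561 0.0602 0.0633]
```

View pics/e.png

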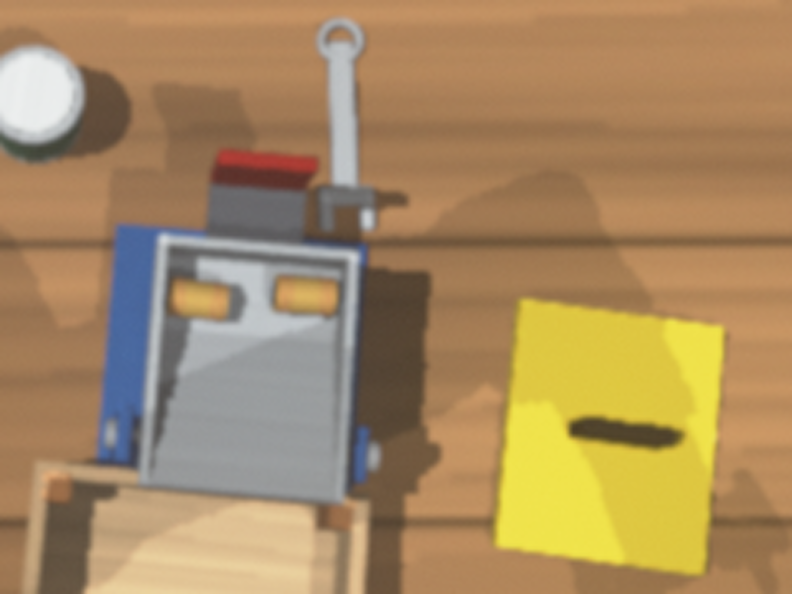

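Top-view results: pan yaw is about -5.2°, the rim centre is (0.521,-0.083), and the handle is at (0.641,-0.093). The cover is at (0.489,-0.334) with yaw about -8.2°. The tool can't tilt, so I'll grip the handle across its 60 mm width and let it pivot between the pads. First I turn the tool about 148°.

Emit:
jog_arm([
  [[0,0,0,-1,0],[0,0,0,-1,0],[0,0,0,-1,0],[0,0,0,-1,0],[0,0,0,-1,0],[0,0,0,-1,0],[0,0,0,-1,0],[0,0,0,-1,0],[0,0,0,-1,0],[0,0,0,-1,0],[0,0,0,-1,0],[0,0,0,-1,0]],
])

```text
clock: 1.6
ee_pos: [0.223, -0.447, 0.2017]
tool_rot: [-0.001, 0.479, 0.878, 0.0]
contact_force: [-0.1, -0.1, 0.5]
gripper_width: 0.997
gripper_force: 0.0
```

Emit:
jog_arm([
  [[0,0,0,-1,0],[0,0,0,-1,0],[0,0,0,-1,0],[0,0,0,-1,0],[0,0,0,-1,0],[0,0,0,-1,0],[0,0,0,-0.5,0],[0,0,0,0,0]],
])

```text
clock: 2.6
ee_pos: [0.223, -0.4471, 0.2017]
tool_rot: [-0.0, 0.048, 0.999, 0.001]
contact_force: [-0.4, -0.8, -0.3]
gripper_width: 1.001
gripper_force: 0.0
```

```bash
cat >> h.py <<'E'
from scipy.spatial.transform import Rotation as R
def go(x,y,z,yaw):
    s=get_state(); q=s['tool_rot']; M=R.from_quat([q[1],q[2],q[3],q[0]]).as_matrix()
    cy=np.degrees(np.arctan2(M[1,1],M[0,1])); dt=-((yaw-cy+90)%180-90)
    d=np.array([x,y,z])-s['ee_pos']
    print('t',s['clock'],'pos',s['ee_pos'].round(4),'yaw',cy.round(2),'tilt',np.degrees(np.arccos(-M[2,2])).round(2),'w',s['gripper_width'],'F',s['contact_force'].round(1),'gf',s['gripper_force'],'q',s['qpos'].round(2))
    print('units now-axes',(M.T@d/.04).round(3),'turn',round(dt/8,3),'toolx',M[:,0].round(4))
E
python3 -c "
from h import *
go(.6405,-.094,.2,84.8)"
```

```text
t 2.6 pos [ 0.223  -0.4471  0.2017] yaw 84.47 tilt 0.07 w 1.0007222086260332 F [-0.4 -0.8 -0.3] gf 0.0 q [-1.11  0.24  0.    1.34  0.   -1.01]
units now-axes [-9.536  9.792  0.047] turn -0.042 toolx [-9.953e-01  9.640e-02  6.000e-04]
```

Emit:
jog_arm([
  [[-0.795,0.816,0,-0.04,0],[-0.795,0.816,0,0,0],[-0.795,0.816,0,0,0],[-0.795,0.816,0,0,0],[-0.795,0.816,0,0,0],[-0.795,0.816,0,0,0],[-0.795,0.816,0,0,0],[-0.795,0.816,0,0,0],[-0.795,0.816,0,0,0],[-0.795,0.816,0,0,0],[-0.795,0.816,0,0,0],[-0.795,0.816,0,0,0]],
])

```text
clock: 4.1
ee_pos: [0.6396, -0.0908, 0.2018]
tool_rot: [-0.0, 0.046, 0.999, -0.0]
contact_force: [0.7, -0.3, 0.2]
gripper_width: 1.001
gripper_force: 0.0
```

Emit:
jog_arm([
  [[0,0,0,0,0],[0,0,0,0,0]],
])

```text
clock: 4.35
ee_pos: [0.6381, -0.092, 0.2015]
tool_rot: [-0.001, 0.045, 0.999, -0.0]
contact_force: [0.3, -0.6, -0.1]
gripper_width: 1.001
gripper_force: 0.0
```

```bash
python3 -c "
from h import *
go(.6405,-.094,.104,84.8); snap('wrist','w1')"
```

```text
t 4.35 pos [ 0.6381 -0.092   0.2015] yaw 84.81 tilt 0.1 w 1.0009156718997168 F [ 0.3 -0.6 -0.1] gf 0.0 q [-0.14  0.54  0.45  1.48 -0.   -0.05]
units now-axes [-0.069 -0.045  2.438] turn 0.001 toolx [-0.9959  0.0904  0.0017]
```

View pics/w1.png

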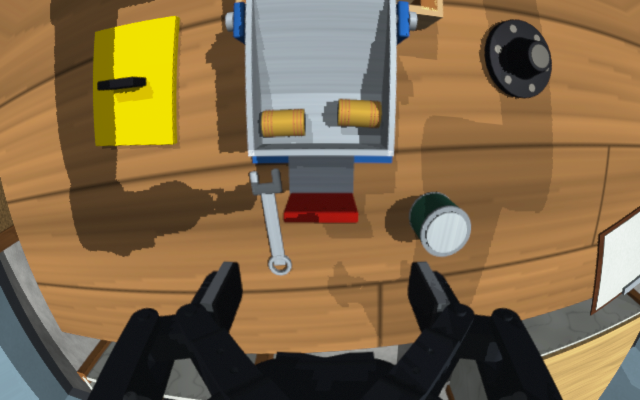

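The wrist view shows the handle at (320,215), centred between the fingers at columns 228 and 420. The nipples lie in the pan at (283,123) and (358,113). Next I descend and close.

Emit:
jog_arm([
  [[-0.07,-0.045,0.8,0,0],[0,0,0.85,0,0],[0,0,0.85,0,0],[0,0,0,0,0.1],[0,0,0,0,0.2],[0,0,0,0,0.5],[0,0,0,0,0.5],[0,0,0,0,0.5],[0,0,0,0,0.5]],
])

```text
clock: 5.52
ee_pos: [0.6424, -0.0959, 0.1057]
tool_rot: [0.002, 0.046, 0.999, -0.002]
contact_force: [-3.6, -3.5, 6.1]
gripper_width: 0.674
gripper_force: 62.8
```

```bash
python3 -c "
from h import *
go(.6405,-.094,.1,84.8); snap('wrist','w2')"
```

```text
t 5.525 pos [ 0.6424 -0.0959  0.1057] yaw 84.75 tilt 0.33 w 0.6737423418730631 F [-3.6 -3.5  6.1] gf 62.75702118873596 q [-0.15  0.59  0.27  1.25 -0.   -0.05]
units now-axes [0.052 0.045 0.143] turn -0.006 toolx [-0.9958  0.0915 -0.0046]
```

View pics/w2.png

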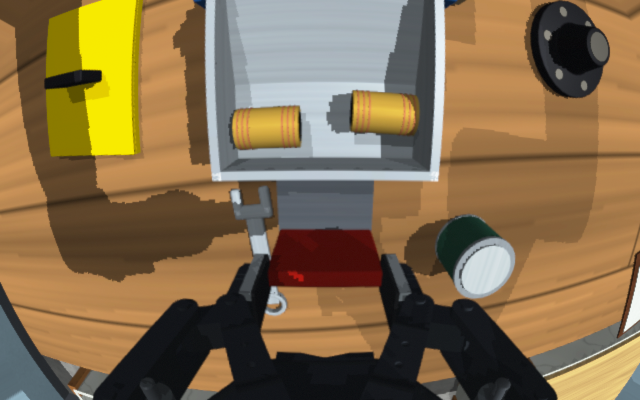

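The wrist view shows the fingers on both ends of the red plate at columns 265 and 390, and both nipples still in the pan. I lift along the hinge arc, first to about 30°.

Emit:
jog_arm([
  [[0.04,0,-0.18,0,0.5],[0.04,0,-0.18,0,0.5],[0.05,0,-0.175,0,0.5],[0.05,0,-0.175,0,0.5],[0.07,0,-0.17,0,0.5],[0.07,0,-0.17,0,0.5],[0.08,0,-0.165,0,0.5],[0.08,0,-0.165,0,0.5],[0.1,0,-0.155,0,0.5],[0.1,0,-0.155,0,0.5],[0.105,0,-0.15,0,0.5],[0.105,0,-0.15,0,0.5]],
])

```text
clock: 7.08
ee_pos: [0.601, -0.0921, 0.1779]
tool_rot: [-0.006, 0.045, 0.999, -0.001]
contact_force: [-5.1, -6.1, -16.4]
gripper_width: 0.664
gripper_force: 66.9
```

Run:
```python
from h import *
go(.6405,-.094,.1,84.8); c=snap('scene','s1'); cv2.imwrite('pics/s1c.png',cv2.resize(c['image'][100:300,180:420,::-1],None,fx=3,fy=3,interpolation=2))
```

```text
t 7.075 pos [ 0.601  -0.0921  0.1779] yaw 84.82 tilt 0.72 w 0.6637547800951764 F [ -5.1  -6.1 -16.4] gf 66.9105577468872 q [-0.15  0.48  0.29  1.39 -0.   -0.06]
units now-axes [-1.011  0.047  1.935] turn 0.003 toolx [-0.9958  0.0903  0.0122]
```

View pics/s1c.png

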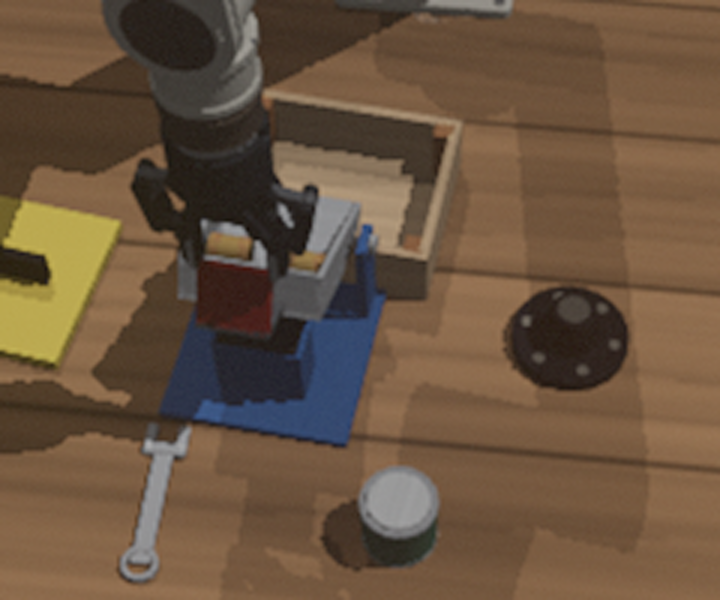

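The scene view shows the pan tipped about 27°, the handle gripped at (235,295) in the crop, and the nipples still at the back at (228,245) and (305,260). I continue to about 38°.

Emit:
jog_arm([
  [[0.11,0,-0.14,0,0.5],[0.11,0,-0.14,0,0.5],[0.12,0,-0.14,0,0.5],[0.12,0,-0.13,0,0.5],[0,0,0,0,0.5],[0,0,0,0,0.5],[0,0,0,0,0.5],[0,0,0,0,0.5],[0,0,0,0,0.5],[0,0,0,0,0.5]],
])

```text
clock: 8.38
ee_pos: [0.5802, -0.0902, 0.1988]
tool_rot: [-0.009, 0.046, 0.999, -0.001]
contact_force: [-9.9, -5.1, -15.4]
gripper_width: 0.665
gripper_force: 68.3
```

```bash
cat > a.py <<'E'
from h import *
import sys
go(.6405,-.094,.1,84.8); c=snap('top',sys.argv[1]); cv2.imwrite(f'pics/{sys.argv[1]}c.png',cv2.resize(c['image'][120:340,280:440,::-1],None,fx=2.7,fy=2.7,interpolation=2))
W=cloud(c); I=c['image'].astype(int)
ex=np.array([np.cos(np.radians(-5.2)),np.sin(np.radians(-5.2))]); hp=np.array([.5211,-.0831])-ex*.045
d=W[...,:2]-hp; X=d@ex; Y=d@np.array([-ex[1],ex[0]]); Z=W[...,2]-.101
# side walls' rims (|Y| 55..60)
m=(abs(abs(Y)-.0575)<.003)&(X>-.04)&(X<.15)&(Z>-.06)&(abs(I[...,0]-I[...,2])<35)
from scipy.stats import theilslopes
s=theilslopes(Z[m],X[m]); print(m.sum(),'angle',np.degrees(np.arctan(s[0])).round(1),'icpt',s[1])
E
python3 a.py t2
```

```text
t 8.375 pos [ 0.5802 -0.0902  0.1988] yaw 84.72 tilt 1.05 w 0.6646878183817986 F [ -9.9  -5.1 -15.4] gf 68.28266501426697 q [-0.15  0.43  0.27  1.43 -0.   -0.06]
units now-axes [-1.553  0.049  2.442] turn -0.01 toolx [-0.9956  0.092   0.0181]
833 angle -67.0 icpt 0.5328866734617992
```

View pics/t2c.png

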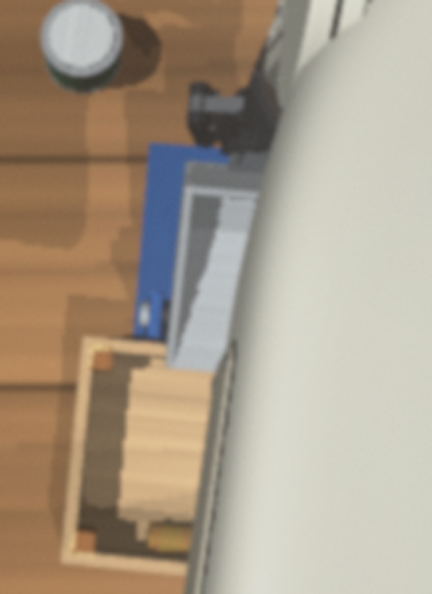

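The top crop shows one nipple in the crate at (168,538), with the arm hiding the rest. I'll get the angle and the second nipple by code.

```bash
cat >> a.py <<'E'
m=(abs(Y-.0575)<.003)&(X>-.04)&(X<.15)&(Z>-.06)&(Z<.12)&(abs(I[...,0]-I[...,2])<35)
p=np.polyfit(X[m],Z[m],1); print(m.sum(),'angleL',np.degrees(np.arctan(p[0])).round(1),p)
for n in ('scene','top','wrist'):
    c=snap(n,sys.argv[1]+n); h=cv2.cvtColor(c['image'],cv2.COLOR_RGB2HSV)
    b=((h[...,0]>14)&(h[...,0]<24)&(h[...,1]>150)&(h[...,2]>90)).astype(np.uint8)
    k,l,st,ce=cv2.connectedComponentsWithStats(b)
    W2=cloud(c) if n!='wrist' else None
    for i in range(1,k):
        if st[i,4]>25: print(n,ce[i].round(),st[i,4],W2[l==i].mean(0).round(3) if W2 is not None else '')
E
python3 a.py t3
```

```text
t 8.425 pos [ 0.5802 -0.0902  0.1988] yaw 84.72 tilt 1.05 w 0.6592435151422942 F [-10.4  -4.9 -15.4] gf 68.2822322845459 q [-0.15  0.43  0.27  1.43 -0.   -0.06]
units now-axes [-1.554  0.049  2.442] turn -0.01 toolx [-0.9956  0.092   0.0181]
836 angle -67.0 icpt 0.5336121675629819
265 angleL 31.5 [0.61203057 0.02700583]
scene [173. 182.] 222 [ 0.461 -0.383  0.012]
scene [158. 205.] 60 [ 0.544 -0.4    0.012]
wrist [163.  62.] 46 
wrist [181.  89.] 27 
wrist [182. 151.] 79 
wrist [140. 189.] 35
```

Run:
```python
import cv2,numpy as np
a=cv2.imread('pics/t3wrist.png'); b=cv2.resize(cv2.imread('pics/t3scene.png')[110:240,190:350],(492,400),interpolation=2)
im=np.hstack([a[:,100:540],b]); cv2.imwrite('pics/v.png',cv2.resize(im,(800,343)))
from h import *
c=dict(np.load('pics/t3scene.npz')); W=cloud(c)
ex=np.array([np.cos(np.radians(-5.2)),np.sin(np.radians(-5.2))]); hp=np.array([.5211,-.0831])-ex*.045
d=W[...,:2]-hp; X=d@ex; Y=d@np.array([-ex[1],ex[0]]); Z=W[...,2]-.101
I=c['image'].astype(int)
for lo,hi in((.052,.062),(.02,.052)):
  m=(Y>lo)&(Y<hi)&(X>-.05)&(X<.16)&(Z>-.08)&(Z<.15)
  # upper envelope of pan wall in X bins
  print([ (round(x,2),round(Z[m&(abs(X-x)<.005)].max()*1000) if (m&(abs(X-x)<.005)).any() else None) for x in np.arange(-.04,.15,.01)])
m=(I[...,0]>2.2*I[...,1])&(abs(X-.1)<.08)&(abs(Y)<.06); P=np.c_[X[m],Z[m]]; print('red',len(P)); 
u,s,v=np.linalg.svd(P-P.mean(0)); print(P.mean(0),v[0],np.degrees(np.arctan2(*v[0])), s)
```

```text
[(np.float64(-0.04), -2), (np.float64(-0.03), 5), (np.float64(-0.02), 12), (np.float64(-0.01), 23), (np.float64(0.0), 29), (np.float64(0.01), 36), (np.float64(0.02), 40), (np.float64(0.03), 49), (np.float64(0.04), 58), (np.float64(0.05), 66), (np.float64(0.06), 72), (np.float64(0.07), 80), (np.float64(0.08), 89), (np.float64(0.09), 94), (np.float64(0.1), 79), (np.float64(0.11), 68), (np.float64(0.12), None), (np.float64(0.13), None), (np.float64(0.14), None)]
[(np.float64(-0.04), -2), (np.float64(-0.03), 6), (np.float64(-0.02), 8), (np.float64(-0.01), 12), (np.float64(0.0), 15), (np.float64(0.01), 18), (np.float64(0.02), 20), (np.float64(0.03), 26), (np.float64(0.04), 25), (np.float64(0.05), None), (np.float64(0.06), None), (np.float64(0.07), None), (np.float64(0.08), 90), (np.float64(0.09), 92), (np.float64(0.1), 150), (np.float64(0.11), 149), (np.float64(0.12), 149), (np.float64(0.13), 126), (np.float64(0.14), 114)]
red 162
[0.13430835 0.10972767] [ 0.65269985 -0.75761659] 139.25453027339537 [0.16689951 0.03279207]
```

View pics/v.png

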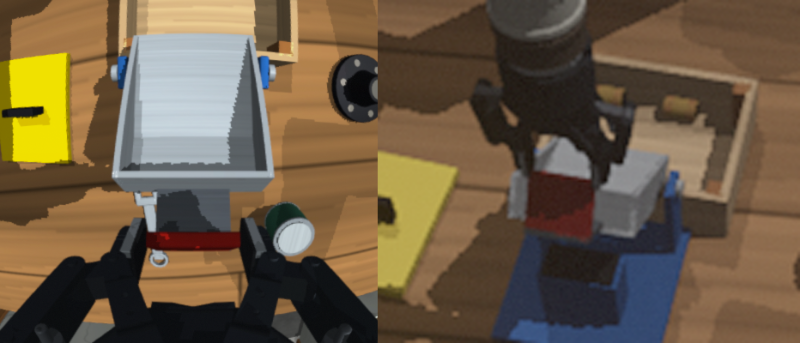

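The views show an empty pan tipped about 37–40°, with both nipples in the crate at (610,93) and (680,108) in the right panel. I dwell briefly, then retrace the arc.

Emit:
jog_arm([
  [[0,0,0,0,0.5],[0,0,0,0,0.5],[0,0,0,0,0.5],[0,0,0,0,0.5],[-0.12,0,0.13,0,0.5],[-0.12,0,0.14,0,0.5],[-0.11,0,0.14,0,0.5],[-0.11,0,0.14,0,0.5],[-0.105,0,0.15,0,0.5],[-0.105,0,0.15,0,0.5],[-0.1,0,0.155,0,0.5],[-0.1,0,0.155,0,0.5]],
])

```text
clock: 10.12
ee_pos: [0.6182, -0.0936, 0.1562]
tool_rot: [-0.004, 0.046, 0.999, -0.001]
contact_force: [-8.1, -4.9, -2.9]
gripper_width: 0.662
gripper_force: 69.9
```

Emit:
jog_arm([
  [[-0.08,0,0.165,0,0.5],[-0.08,0,0.165,0,0.5],[-0.07,0,0.17,0,0.5],[-0.07,0,0.17,0,0.5],[-0.05,0,0.175,0,0.5],[-0.05,0,0.175,0,0.5],[-0.04,0,0.18,0,0.5],[-0.04,0,0.18,0,0.5],[0,0,0,0,0.5],[0,0,0,0,0.5]],
])

```text
clock: 11.38
ee_pos: [0.6396, -0.0956, 0.1074]
tool_rot: [0.0, 0.047, 0.999, -0.001]
contact_force: [-11.4, -4.6, 17.8]
gripper_width: 0.665
gripper_force: 72.3
```

```bash
cat > b.py <<'E'
from h import *
import sys
go(.6405,-.094,.1,84.8); c=snap('scene',sys.argv[1]); W=cloud(c)
ex=np.array([np.cos(np.radians(-5.2)),np.sin(np.radians(-5.2))]); hp=np.array([.5211,-.0831])-ex*.045
d=W[...,:2]-hp; X=d@ex; Y=d@np.array([-ex[1],ex[0]]); Z=W[...,2]
m=(Y>.052)&(Y<.062)&(Z>.04)&(Z<.3)
print([ (round(x*100),round(Z[m&(abs(X-x)<.005)].max()*1000)) for x in np.arange(-.02,.12,.01) if (m&(abs(X-x)<.005)).any() ])
E
python3 b.py s4
```

```text
t 11.375 pos [ 0.6396 -0.0956  0.1074] yaw 84.67 tilt 0.15 w 0.6654121763402394 F [-11.4  -4.6  17.8] gf 72.33285784721375 q [-0.15  0.58  0.27  1.26 -0.   -0.05]
units now-axes [-0.019  0.042  0.185] turn -0.017 toolx [-9.957e-01  9.290e-02 -4.000e-04]
[(-2, 126), (-1, 129), (0, 129), (1, 127), (2, 128), (3, 127), (4, 125), (5, 126), (6, 130), (7, 126), (8, 127), (9, 130), (10, 126), (11, 126)]
```

Pan reads level. I press down slightly, release, and rise.

Emit:
jog_arm([
  [[0,0,0.1,0,0.5],[0,0,0.1,0,0.5],[0,0,0,0,0.5],[0,0,0,0,0],[0,0,0,0,0],[0,0,0,0,0],[0,0,0,0,0],[0,0,-0.6,0,0],[0,0,-0.9,0,0],[0,0,-0.9,0,0],[0,0,0,0,0]],
])

```text
clock: 12.8
ee_pos: [0.6434, -0.094, 0.1937]
tool_rot: [0.003, 0.045, 0.999, -0.0]
contact_force: [-0.1, -0.2, -0.6]
gripper_width: 1.004
gripper_force: 0.0
```

```bash
python3 b.py s5
python3 - <<'E'
from h import *
go(.489,-.334,.2,-8.2)
E
```

```text
t 12.8 pos [ 0.6434 -0.094   0.1937] yaw 84.85 tilt 0.37 w 1.0044216389567995 F [-0.1 -0.2 -0.6] gf 0.0 q [-0.15  0.55  0.44  1.46  0.   -0.06]
units now-axes [ 0.088 -0.005  2.341] turn 0.006 toolx [-0.9959  0.0898 -0.0065]
[(-2, 126), (-1, 128), (0, 127), (1, 127), (2, 128), (3, 128), (4, 128), (5, 128), (6, 129), (7, 130), (8, 128), (9, 129), (10, 125), (11, 127)]
t 12.85 pos [ 0.6422 -0.0939  0.1913] yaw 84.85 tilt 0.15 w 1.002894657808296 F [-0.6  0.2 -0.4] gf 0.0 q [-0.15  0.55  0.44  1.46  0.   -0.06]
units now-axes [ 3.276 -6.323 -0.226] turn -10.869 toolx [-0.996   0.0897 -0.0026]
```

Emit:
jog_arm([
  [[0,0,-0.3,0,0],[0.41,-0.79,0,0,0],[0.41,-0.79,0,0,0],[0.41,-0.79,0,0,0],[0.41,-0.79,0,0,0],[0.41,-0.79,0,0,0],[0.41,-0.79,0,0,0],[0.41,-0.79,0,0,0],[0.41,-0.79,0,0,0]],
])

```text
clock: 13.98
ee_pos: [0.4867, -0.3344, 0.2013]
tool_rot: [-0.001, 0.045, 0.999, 0.001]
contact_force: [-0.3, -0.6, 1.1]
gripper_width: 0.999
gripper_force: 0.0
```

Emit:
jog_arm([
  [[0,0,0,0.97,0],[0,0,0,0.97,0],[0,0,0,0.97,0],[0,0,0,0.97,0],[0,0,0,0.97,0],[0,0,0,0.97,0],[0,0,0,0.97,0],[0,0,0,0.97,0],[0,0,0,0.97,0],[0,0,0,0.97,0],[0,0,0,0.97,0],[0,0,0,0.97,0]],
])

```text
clock: 15.48
ee_pos: [0.4874, -0.3334, 0.2012]
tool_rot: [-0.001, 0.758, 0.653, -0.0]
contact_force: [-0.1, -0.0, 0.9]
gripper_width: 0.995
gripper_force: 0.0
```

Emit:
jog_arm([
  [[0,0,0,0,0],[0,0,0,0,0]],
])

```text
clock: 15.72
ee_pos: [0.4877, -0.3336, 0.2017]
tool_rot: [-0.001, 0.756, 0.655, -0.0]
contact_force: [-0.7, 0.5, -0.2]
gripper_width: 1.002
gripper_force: 0.0
```

Run:
```python
from h import *
go(.489,-.334,.02,-8.2)
# pan/crate re-measure with the arm out of the way
c=snap('top','t6'); W=cloud(c); I=c['image'].astype(int); z=W[...,2]; r,g,b=I[...,0],I[...,1],I[...,2]
v,u=np.mgrid[0:400,0:640]
m=(v>168)&(v<262)&(u>338)&(u<415)&(abs(z-.125)<.004)&(abs(r-b)<30); print('rim',m.sum(),rect(W[m]),z[m].mean())
h=cv2.cvtColor(c['image'],cv2.COLOR_RGB2HSV)
m=(v>250)&(v<330)&(u>310)&(u<405)&(z>.016)&(z<.05); k,l,st,ce=cv2.connectedComponentsWithStats(m.astype(np.uint8))
for i in range(1,k):
    if st[i,4]>60: print(ce[i],st[i,4],W[l==i].mean(0).round(3))
c0=dict(np.load('pics/t0.npz')); W=cloud(c0)
m=(v>222)&(v<250)&(u>465)&(u<512)&(W[...,2]>.038)&(W[...,2]<.06); print('bar',m.sum(),rect(W[m]),W[m].mean(0))
```

```text
t 15.725 pos [ 0.4877 -0.3336  0.2017] yaw -8.17 tilt 0.07 w 1.00216692265336 F [-0.7  0.5 -0.2] gf 0.0 q [-0.6   0.43  0.27  1.41  0.    1.11]
units now-axes [-0.007  0.039  4.543] turn 0.003 toolx [1.422e-01 9.898e-01 6.000e-04]
rim 1011 [521.1 -83.3 120.7 152.4  84.8] 0.12476258112256125
[370.2724679  316.15549215] 701 [ 0.321 -0.079  0.032]
bar 173 [ 488.6 -333.    59.8   12.6   81. ] [ 0.48836977 -0.33256544  0.04709926]
```

Emit:
jog_arm([
  [[0.01,0.02,0.9,0,0],[0,0,0.9,0,0],[0,0,0.9,0,0],[0,0,0.9,0,0],[0,0,0.6,0,0.3],[0,0,0.34,0,0.5],[0,0,0,0,0.9],[0,0,0,0,1],[0,0,0,0,1],[0,0,0,0,1],[0,0,0,0,1]],
])

```text
clock: 17.15
ee_pos: [0.489, -0.3337, 0.0211]
tool_rot: [0.0, 0.756, 0.654, 0.0]
contact_force: [-0.4, -0.2, -0.2]
gripper_width: -0.002
gripper_force: 0.0
```

Run:
```python
from h import *
go(.489,-.334,.02,-8.2)
```

```text
t 17.15 pos [ 0.489  -0.3337  0.0211] yaw -8.28 tilt 0.04 w -0.0015718776927456004 F [-0.4 -0.2 -0.2] gf 0.0 q [-0.6   0.55 -0.02  1.   -0.    1.12]
units now-axes [-0.006  0.002  0.027] turn -0.01 toolx [ 1.441e-01  9.896e-01 -4.000e-04]
```

Fingers shut on nothing; I look.

Run:
```python
from h import *
a=snap('wrist','w7')['image']; c=snap('scene','s7'); b=cv2.resize(c['image'][140:260,120:280],(533,400),interpolation=2)
cv2.imwrite('pics/v2.png',cv2.resize(np.hstack([a[:,120:520],b])[:,:,::-1],(800,343)))
```

```text
(no output)
```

View pics/v2.png

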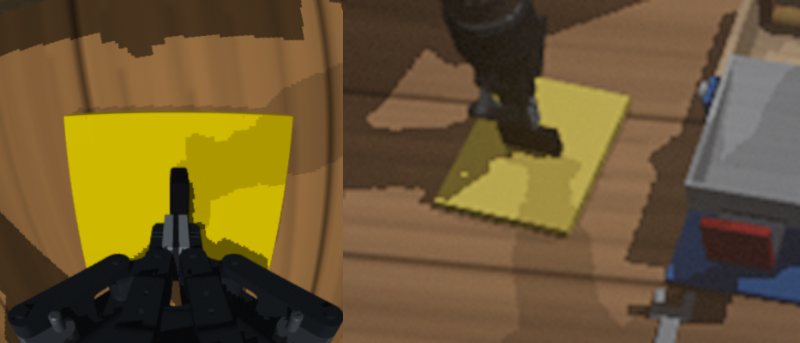

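The wrist view shows the fingers together at (177,235) with the bar extending ahead of them from (178,170) to (178,215). I check where the bar is relative to the TCP.

Run:
```python
from h import *
v,u=np.mgrid[0:400,0:640]
for f in('s0','s7'):
    c=dict(np.load(f'pics/{f}.npz'));W=cloud(c);I=c['image'].astype(int);z=W[...,2]
    roi=(u>140)&(u<230)&(v>150)&(v<230)
    m=roi&(I[...,0]>I[...,2]+60)&(z>.007)&(z<.03)&(I[...,1]>.75*I[...,0]);print(f,'cover',m.sum(),rect(W[m]),z[m].mean())
    m=roi&(z>.028)&(z<.055)&(W[...,1]<-.29)&(abs(W[...,0]-.488)<.06);print('bar',m.sum(),rect(W[m]),W[m].max(0))
c=dict(np.load('pics/w7.npz'));d=c['depth'];print(c['fx'],c['cx'],c['cy'])
for uu,vv in((326,205),(326,220),(326,235),(326,250),(326,262),(326,275),(322,290),(332,290)):
    x,y=(uu-c['cx'])/c['fx'],(vv-c['cy'])/c['fy'];r=np.hypot(x,y);k=np.tan(r)/max(r,1e-9);D=d[vv,uu]
    print(uu,vv,c['image'][vv,uu],(c['world_from_camera']@[x*k*D,y*k*D,D,1])[:3].round(3))
s=get_state();print(s['gripper_width'],s['gripper_force'])
```

```text
s0 cover 2061 [ 491.2 -335.7  138.9  168.9   81.7] 0.012273898408869702
bar 149 [ 493.2 -336.1   61.5   17.    80.2] [ 0.50596521 -0.3058425   0.05192384]
s7 cover 1798 [ 501.2 -337.8  140.6  188.3   81.2] 0.012345385489327313
bar 127 [ 493.4 -334.6   58.1   15.7   80.7] [ 0.50447664 -0.30530234  0.05395221]
309.70691628693146 324.63922190145183 202.3938007578927
326 205 [10 10 12] [ 0.494 -0.305  0.035]
326 220 [17 17 20] [ 0.493 -0.308  0.048]
326 235 [16 16 19] [ 0.492 -0.317  0.048]
326 250 [14 15 17] [ 0.491 -0.326  0.048]
326 262 [15 16 18] [ 0.491 -0.322  0.067]
326 275 [15 16 18] [ 0.491 -0.321  0.079]
322 290 [37 39 41] [ 0.489 -0.323  0.088]
332 290 [71 77 80] [ 0.493 -0.323  0.089]
0.0017372890002129756 0.0
```

Run:
```python
from h import *
def fw(f):
    c=dict(np.load(f));v,u=np.mgrid[0:400,0:640];x,y=(u-c['cx'])/c['fx'],(v-c['cy'])/c['fy'];r=np.hypot(x,y)+1e-9;k=np.tan(r)/r;D=c['depth']
    return c,np.stack([x*k*D,y*k*D,D,np.ones_like(D)],-1)@c['world_from_camera'].T
c,P=fw('pics/w7.npz'); print(c['world_from_camera'].round(3))
for vv in range(226,330,8):
    print(vv,[tuple((P[vv,uu,:3]*1000).round().astype(int).tolist()) for uu in range(302,352,6)])
c,P=fw('pics/w2.npz'); print('w2')
for uu in (258,265,385,392):
    print(uu,[tuple((P[vv,uu,:3]*1000).round().astype(int).tolist()) for vv in range(240,310,8)])
```

```text
[[ 0.99  -0.137 -0.045  0.501]
 [-0.144 -0.935 -0.325 -0.249]
 [ 0.003  0.328 -0.945  0.194]
 [ 0.     0.     0.     1.   ]]
226 [(476, -324, 14), (480, -325, 13), (483, -325, 14), (490, -311, 47), (493, -312, 48), (496, -312, 47), (499, -313, 47), (502, -328, 14), (506, -329, 14)]
234 [(475, -330, 14), (479, -330, 15), (483, -331, 14), (489, -316, 47), (492, -316, 48), (495, -317, 48), (498, -317, 48), (502, -333, 15), (505, -334, 14)]
242 [(474, -335, 14), (478, -336, 14), (482, -336, 15), (488, -321, 47), (492, -321, 48), (495, -321, 48), (498, -322, 48), (501, -340, 13), (505, -340, 13)]
250 [(473, -341, 15), (477, -341, 15), (481, -343, 13), (488, -325, 48), (491, -326, 48), (494, -326, 47), (497, -327, 47), (500, -345, 14), (504, -346, 13)]
258 [(472, -347, 13), (476, -347, 14), (485, -322, 62), (488, -322, 62), (491, -322, 63), (494, -322, 63), (497, -323, 63), (499, -351, 14), (503, -351, 15)]
266 [(479, -324, 64), (482, -324, 65), (486, -321, 71), (488, -322, 70), (491, -321, 72), (494, -323, 70), (497, -323, 71), (499, -327, 64), (502, -327, 64)]
274 [(480, -324, 72), (482,
[... 1036 characters left out ...]
31, 100), (496, -317, 116), (498, -316, 117), (499, -317, 116)]
w2
258 [(686, -165, 8), (694, -167, 9), (628, -126, 148), (629, -125, 154), (629, -124, 161), (629, -122, 167), (631, -122, 171), (634, -123, 172), (638, -123, 173)]
265 [(687, -159, 7), (695, -160, 8), (629, -123, 146), (631, -122, 151), (634, -123, 153), (639, -124, 153), (640, -123, 158), (644, -124, 159), (648, -124, 160)]
385 [(700, -40, 1), (710, -40, 1), (634, -64, 147), (635, -65, 153), (638, -66, 154), (642, -66, 156), (646, -66, 157), (649, -66, 160), (651, -67, 162)]
392 [(701, -32, 1), (710, -32, 1), (634, -61, 147), (634, -62, 155), (634, -64, 162), (634, -65, 168), (637, -65, 170), (638, -66, 174), (642, -66, 175)]
```

The wrist depth shows the fingertips at z≈0.062, above the bar top at 0.048, while the reported TCP is 0.021. So the real tips are about 40 mm higher than reported. I open, go 40 mm lower, and close.

Emit:
jog_arm([
  [[0,0,0,0,0.2],[0,0,0,0,0.2],[0,0,0,0,0.2],[0,0,0,0,0.2],[0,0.03,0.4,0,0.3],[0,0,0.3,0,0.3],[0,0,0.15,0,0.3],[0,0,0,0,0.3]],
])

```text
clock: 18.25
ee_pos: [0.4892, -0.3333, -0.0145]
tool_rot: [-0.001, 0.756, 0.654, -0.0]
contact_force: [0.2, 0.0, 0.7]
gripper_width: 0.699
gripper_force: 0.0
```

Emit:
jog_arm([
  [[0,0,0.1,0,0.5],[0,0,0.05,0,1],[0,0,0,0,1],[0,0,0,0,1],[0,0,0,0,1]],
])

```text
clock: 18.88
ee_pos: [0.4914, -0.3359, -0.0156]
tool_rot: [0.003, 0.757, 0.654, -0.0]
contact_force: [-3.2, -0.9, 14.1]
gripper_width: 0.132
gripper_force: 66.9
```

```bash
cat >> h.py <<'E'
def fw(f):
    c=dict(np.load(f));v,u=np.mgrid[0:400,0:640];x,y=(u-c['cx'])/c['fx'],(v-c['cy'])/c['fy'];r=np.hypot(x,y)+1e-9;k=np.tan(r)/r;D=c['depth']
    return c,(np.stack([x*k*D,y*k*D,D,np.ones_like(D)],-1)@c['world_from_camera'].T)[...,:3]
E
python3 - <<'E'
from h import *
go(.489,-.334,-.02,-8.2); snap('wrist','w8'); c,P=fw('pics/w8.npz')
for vv in range(234,300,8):
    print(vv,[tuple((P[vv,uu]*1000).round().astype(int).tolist()) for uu in range(308,348,6)])
E
```

```text
t 18.875 pos [ 0.4914 -0.3359 -0.0156] yaw -8.32 tilt 0.35 w 0.13233308457521925 F [-3.2 -0.9 14.1] gf 66.8782687804196 q [-0.6   0.6  -0.06  0.91 -0.    1.12]
units now-axes [ 0.039 -0.066  0.109] turn -0.015 toolx [ 0.1447  0.9895 -0.0042]
234 [(486, -315, 14), (491, -305, 38), (494, -305, 38), (496, -306, 38), (499, -306, 37), (501, -307, 37), (504, -319, 13)]
242 [(485, -320, 13), (491, -304, 47), (494, -305, 46), (496, -305, 46), (498, -306, 45), (501, -307, 45), (503, -323, 13)]
250 [(484, -325, 14), (491, -307, 49), (493, -308, 47), (496, -308, 48), (498, -309, 48), (500, -309, 47), (503, -328, 14)]
258 [(485, -323, 25), (490, -311, 48), (493, -311, 49), (495, -312, 48), (497, -312, 48), (500, -313, 47), (502, -325, 26)]
266 [(485, -322, 35), (490, -315, 47), (492, -316, 47), (495, -315, 49), (497, -316, 48), (499, -316, 48), (502, -325, 33)]
274 [(486, -322, 42), (489, -319, 47), (492, -319, 48), (494, -320, 47), (496, -320, 48), (499, -321, 46), (501, -324, 43)]
282 [(486, -323, 47), (488, -323, 48), (491, -323, 48), (493, -323, 48), (496, -323, 48), (498, -325, 46), (501, -325, 46)]
290 [(486, -324, 51), (488, -327, 48), (490, -327, 48), (493, -327, 48), (495, -327, 49), (498, -325, 52), (500, -326, 51)]
298 [(485, -328, 51), (487, -331, 48), (490, -332, 48), (492, -331, 48), (495, -333, 47), (498, -329, 52), (500, -324, 60)]
```

Bar gripped (11 mm, 67 N). Lift, then carry over the pan.

Emit:
jog_arm([
  [[0,0,-0.2,0,1],[0,0,-0.5,0,1],[0,0,-0.8,0,1],[0,0,-0.8,0,1],[0,0,-0.8,0,1],[0,0,-0.8,0,1],[0,0,-0.5,0,1],[0,0,0,-0.2,1],[0,0,0,-0.19,1],[0,0,0,0,1],[0,0,0,0,1]],
])

```text
clock: 20.3
ee_pos: [0.4894, -0.3334, 0.1554]
tool_rot: [-0.001, 0.738, 0.675, -0.0]
contact_force: [-0.1, 0.1, -2.9]
gripper_width: 0.126
gripper_force: 63.5
```

Run:
```python
from h import *
go(.523,-.0845,.155,-5.2)
```

```text
t 20.3 pos [ 0.4894 -0.3334  0.1554] yaw -5.17 tilt 0.12 w 0.12644439916086764 F [-0.1  0.1 -2.9] gf 63.51204857855919 q [-0.6   0.45  0.18  1.3   0.    1.06]
units now-axes [6.273 0.276 0.017] turn 0.004 toolx [0.09   0.9959 0.001 ]
```

Emit:
jog_arm([
  [[0.4,0.025,0,0,1],[0.6,0.025,0,0,1],[0.75,0.03,0,0,1],[0.75,0.03,0,0,1],[0.75,0.03,0,0,1],[0.75,0.03,0,0,1],[0.75,0.03,0,0,1],[0.75,0.03,0,0,1],[0.5,0.025,0,0,1],[0.265,0,0,0,1],[0,0,0,0,1],[0,0,0,0,1]],
])

```text
clock: 21.8
ee_pos: [0.5225, -0.0855, 0.1566]
tool_rot: [0.0, 0.738, 0.674, -0.0]
contact_force: [-0.5, -0.2, -3.1]
gripper_width: 0.131
gripper_force: 63.5
```

```bash
cat > d.py <<'E'
from h import *
import sys
go(.5215,-.0835,.155,-5.2); n=sys.argv[1]
ex=np.array([np.cos(np.radians(-5.2)),np.sin(np.radians(-5.2))]); ey=np.array([-ex[1],ex[0]]); o=np.array([.5211,-.0833])
v,u=np.mgrid[0:400,0:640]
snap('top',n+'t');snap('scene',n+'s');snap('wrist',n+'w')
for k in 'tsw':
    f=f'pics/{n}{k}.npz'; c=dict(np.load(f)); W=cloud(c) if k!='w' else fw(f)[1]
    I=c['image'].astype(int); r,g,b=I[...,0],I[...,1],I[...,2]; d=W[...,:2]-o; X,Y,Z=d@ex*1000,d@ey*1000,W[...,2]*1000
    m=(r>b*2)&(g>.7*r)&(Z>110)&(abs(X)<110)&(abs(Y)<95)
    if m.sum()<50: print(k,'none');continue
    top=m&(abs(Z-np.percentile(Z[m],85))<6)
    e=lambda A,lo,hi,B: [round(float(x),1) for x in (np.percentile(A[top],lo),np.percentile(A[top],hi))]
    print(k,m.sum(),'Z',np.percentile(Z[m],[5,50,95]).round(1),'X',e(X,1,99,0),'Y',e(Y,1,99,0),rect(np.c_[X,Y].reshape(400,640,2)[top]/1000) if 0 else rect(np.stack([X,Y],-1)[top]/1000))
    # plane
    A=np.c_[X[top],Y[top],np.ones(top.sum())]; p=np.linalg.lstsq(A,Z[top],rcond=None)[0]; print('  slope deg',np.degrees(p[:2]).round(2),'z0',p[2].round(1))
E
python3 d.py h1
```

```text
t 21.8 pos [ 0.5225 -0.0855  0.1566] yaw -5.19 tilt 0.02 w 0.13122575413861312 F [-0.5 -0.2 -3.1] gf 63.498742558731465 q [-0.16  0.32 -0.    1.24 -0.    1.5 ]
units now-axes [ 0.048 -0.031  0.041] turn 0.001 toolx [ 9.050e-02  9.959e-01 -4.000e-04]
t 2604 Z [183.8 186.4 189. ] X [-82.0, 80.7] Y [7.8, 66.6] [ -0.5  35.8 166.1  62.8   0. ]
  slope deg [-0.25  0.26] z0 186.2
s 2593 Z [180.5 184.6 196.3] X [-77.7, 86.2] Y [-68.9, 65.1] [ 3.800e+00 -2.300e+00  1.700e+02  1.373e+02  1.000e-01]
  slope deg [-0.14  0.28] z0 184.8
w 47020 Z [185.1 186.2 187.4] X [-79.2, 82.5] Y [-41.2, 66.1] [  1.6  -1.5 136.2 166.9  89.9]
  slope deg [-0.03  0.13] z0 186.1
```

The cover is level at plate-top z 0.186, about 1 mm low in y. I lower it.

Emit:
jog_arm([
  [[0.025,0,0.3,0,1],[0,0,0.3,0,1],[0,0,0.25,0,1],[0,0,0.1,0,1],[0,0,0.08,0,1],[0,0,0.06,0,1],[0,0,0.06,0,1],[0,0,0.06,0,1],[0,0,0.05,0,1],[0,0,0,0,1],[0,0,0,0,1]],
])

```text
clock: 23.32
ee_pos: [0.5228, -0.0841, 0.1063]
tool_rot: [0.0, 0.738, 0.675, 0.0]
contact_force: [-0.7, -0.1, -3.2]
gripper_width: 0.132
gripper_force: 63.5
```

Emit:
jog_arm([
  [[0,0,0.05,0,1],[0,0,0.05,0,1],[0,0,0.05,0,1],[0,0,0,0,1],[0,0,0,0,1]],
])

```text
clock: 23.95
ee_pos: [0.523, -0.0841, 0.1013]
tool_rot: [0.001, 0.738, 0.675, 0.0]
contact_force: [-2.8, 1.5, 4.8]
gripper_width: 0.13
gripper_force: 63.6
```

```bash
python3 d.py h2
```

```text
t 23.95 pos [ 0.523  -0.0841  0.1013] yaw -5.16 tilt 0.07 w 0.1300616440915137 F [-2.8  1.5  4.8] gf 63.551805000024615 q [-0.16  0.36 -0.1   1.11 -0.    1.5 ]
units now-axes [ 0.011 -0.036 -1.342] turn 0.005 toolx [ 8.990e-02  9.959e-01 -3.000e-04]
t 2191 Z [128.3 131.  133.8] X [-81.8, 81.0] Y [13.6, 67.9] [-2.00e-01  3.94e+01  1.66e+02  5.84e+01  1.00e-01]
  slope deg [-0.15 -0.06] z0 131.1
s 2428 Z [124.9 129.4 138.9] X [-76.4, 86.7] Y [-67.4, 66.7] [  4.   -0.6 137.  171.1  90. ]
  slope deg [0.01 0.02] z0 129.6
w 46899 Z [129.8 130.9 132.1] X [-79.0, 82.8] Y [-41.6, 67.8] [  1.9  -0.4 137.4 167.2  89.9]
  slope deg [ 0.1  -0.08] z0 130.9
```

Plate top at about 0.131, level, with contact felt, so the cover is seated. I release and rise.

Emit:
jog_arm([
  [[0,0,0,0,0.7],[0,0,0,0,0.5],[0,0,0,0,0.4],[0,0,0,0,0.4],[0,0,-0.3,0,0.4],[0,0,-0.6,0,0.4],[0,0,-0.9,0,0.4],[0,0,-0.9,0,0.4],[-0.9,0,0,0,0.4],[-0.9,0,0,0,0.4],[-0.9,0,0,0,0.4],[-0.9,0,0,0,0.4]],
])

```text
clock: 25.6
ee_pos: [0.5098, -0.2287, 0.2093]
tool_rot: [0.001, 0.738, 0.675, 0.0]
contact_force: [0.1, -0.3, -1.2]
gripper_width: 0.598
gripper_force: 0.0
```

Emit:
jog_arm([
  [[-0.9,0,0,0,0.4],[-0.9,0,0,0,0.4],[0,0,0,0,0.4],[0,0,0,0,0.4]],
])

```text
clock: 26.1
ee_pos: [0.5033, -0.2989, 0.2086]
tool_rot: [-0.0, 0.738, 0.674, 0.0]
contact_force: [-0.4, -0.0, 0.1]
gripper_width: 0.602
gripper_force: 0.0
```

```bash
python3 d.py h3
python3 - <<'E'
from h import *
c=dict(np.load('pics/h3t.npz')); s=dict(np.load('pics/h3s.npz'))
cv2.imwrite('pics/v3.png',np.hstack([cv2.resize(c['image'][100:345,220:420],(400,490)),cv2.resize(s['image'][110:300,200:355],(400,490))])[:,:,::-1])
E
```

```text
t 26.1 pos [ 0.5033 -0.2989  0.2086] yaw -5.17 tilt 0.03 w 0.6015903416722238 F [-0.4 -0.   0.1] gf 0.0 q [-0.54  0.41  0.26  1.42  0.    1.12]
units now-axes [ 5.404 -0.033  1.342] turn 0.003 toolx [9.020e-02 9.959e-01 4.000e-04]
t 5719 Z [128.3 131.  134. ] X [-81.9, 80.9] Y [-65.9, 67.0] [-1.000e-01  5.000e-01  1.363e+02  1.665e+02  8.990e+01]
  slope deg [-0.08  0.08] z0 131.0
s 2793 Z [125.1 129.4 135.1] X [-77.8, 86.6] Y [-67.4, 66.2] [  4.3  -0.9 137.3 170.3  89.6]
  slope deg [-0.03 -0.  ] z0 129.7
w 5972 Z [124.2 130.8 132.1] X [-78.9, 83.3] Y [-68.3, -42.9] [  2.2 -54.9 166.1  28.1   0. ]
  slope deg [0.11 1.54] z0 132.3
```

View pics/v3.png

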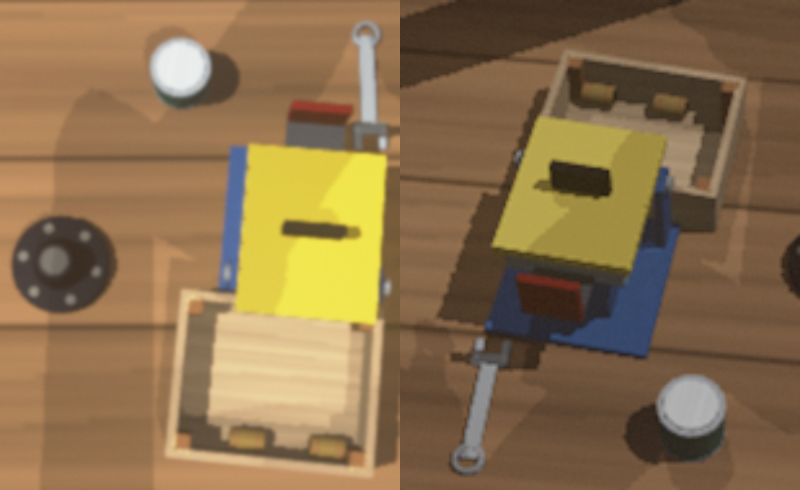

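The cover is flat on the pan, centred within 1 mm. Both nipples are in the crate at (247,438) and (327,445) in the left panel, and the bystanders look untouched.

```bash
python3 -c "
from station import *
print(sign_off())"
```

```text
the job is handed in; nothing more can be done
None
```

The job is handed in, with no verdict returned: I tipped the pan to about 37–40°, both nipples rolled into the crate, the pan is back level, the cover sits flat on the rim within about 1 mm of centre, and the flange, tin and wrench look undisturbed.

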